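# Sweep the yellow reject caps into the red tray

## Task

Sweep the three yellow flip caps across the counter with your fingers and in through the open side of the red tray, until all three stand wholly inside it. Only slide them: do not pick any of them up or tip one over. Leave the white cap, the steel ring gauge and the glass bottle on the turning turntable where they are.

Things in the scene. Friction and masses are not known exactly. Their poses are not given: they have to be found in the camera images.
- cap_a: yellow round plastic flip cap, 32 mm diameter, 22 mm high, about 15 g, standing loose on the counter on its flat base; a small thumb tab sticks out about 2 mm at one side near the top. Origin: centre of its underside; z up
- cap_b: yellow round plastic flip cap, 32 mm diameter, 22 mm high, about 15 g, standing loose on the counter on its flat base; a small thumb tab sticks out about 2 mm at one side near the top. Origin: centre of its underside; z up
- cap_c: yellow round plastic flip cap, 32 mm diameter, 22 mm high, about 15 g, standing loose on the counter on its flat base; a small thumb tab sticks out about 2 mm at one side near the top. Origin: centre of its underside; z up
- tray: red tray fixed to the counter, open above and on its local -x side; local +x is the way in. Origin: centre of its underside, on the counter. Inside: floor 3 mm above the counter, x = -75 (lip) to +75 mm (back wall), y = -70 to +70 mm. Walls 30 mm high, 4 to 5 mm thick. At the open side a ramp, full width, rises from the counter at x = -91 mm to the floor at x = -75 mm; caps slide up it
- white_cap: white flip cap of the same shape and size as the yellow ones, a good one, loose on the counter, to be left alone. Origin: centre of its underside
- gauge: stainless steel ring gauge lying flat and loose on the counter, 54 mm outer diameter, 35 mm bore, 16 mm high, to be left alone. Origin: centre of its underside
- bottle: clear glass sample bottle with a blue cap, 48 mm diameter, 110 mm high, standing loose at the centre of the turntable (its base 11 mm above the counter) and turning slowly with it; to be left alone. Origin: centre of its underside
- turntable: cast aluminium turntable on a dark flange, 120 mm diameter, 11 mm high, fixed on the counter; its plate turns steadily at about 0.5 rad/s. Origin: centre of its underside
Mind the look-alikes: they are no part of the job. Leave any purple look-alike of the cap_a alone.

How it is judged:
By the outcome, as a careful person would: the job done as asked, in the order asked, and still so for the second after the job is handed in, with the robot touching nothing.
It also fails if it takes over 72 s, if anything falls off the work surface, if the arm or the gripper's body presses on something with over 40 N, if the wrist force passes 120 N, or if a joint passes its speed limit or range.

## Robot

A 6-joint arm with a two-finger parallel gripper is mounted at the origin on the work surface. World frame = base frame: x ahead of the robot, y to its left, z up, the work surface at z = 0. Lengths are in m, angles in rad, forces in N, time in s.
With the tool pointing down it reaches from about 0.35 to 0.975 m from the base axis. Payload 4.9 kg.
Tool frame: the origin (TCP) lies at the very end of the fingers, on their centre line; the grasp point (between the pads) lies 19 mm behind it (ctrl.grip_point_offset is the distance from the TCP to the grasp point, in m); z points along the fingers, y is the line along which they close (so a half turn about z gives the same grasp; the last joint's range is limited). The gripper opens to 85 mm and grips with 20 to 120 N. Pads are 22 mm wide; open, the fingers measure 114 mm over their backs; the gripper's body (76 mm by 85 mm) begins 54 mm behind the grasp point. The pads swing forward as they close: fully open they stand 13 mm farther back than shut.
Start: joints at [1.207, 0.053, 1.613, -0, 1.476, -0.119], TCP at [0.151, 0.606, 0.231] pointing down, gripper open.
Joint ranges: [-3.01, 3.01], [-1.01, 2.22], [0.06, 2.58], [-1.02, 4.17], [0.09, 2.62], [-3.14, 3.14]. Speed limits (rad/s): [2.57, 2.57, 3.14, 3.14, 3.14, 3.14].

## Interface

Orientations are given as a rotation vector (axis times angle).
In Python, from station import ctrl gives the robot as it stands.
- The arm moves only by the tool send_rows, never from a script. Its argument "rows" is a list of rows, each a list of 3 entries, a list of its own where there are three numbers: the finger opening in cm, from 0 to 8.54, then the shift along the tool's x, y, z in cm, then the turn about the tool's z in degrees. A call has 1 to 10 rows; each row shifts and turns the commanded pose from where the row before left it, along the tool's axes as they then stand; what a row does not reach is not made up. A row lasts 1/8 s, in which the tool goes at most 62.5 mm and 10.7 degrees, less where a joint would pass 70% of its speed; a pose out of reach is approached as far as the arm can. A call with a gripper value outside its range is refused whole. The fingers move at their own pace and stop on an object; "newtons" is the grip in N (left out, the last holds). Time passes only in rows, so rows that do not move let the fingers close. It gives the time, the measured TCP pose, the force, the opening and the grip force at its end, in the units of the state.
- ctrl.get_obs(): the state, without advancing time (a new reading comes with each control period).
- ctrl.get_image(name): name is "scene" or "side" or "wrist"; returns a dict with "frame" (480x640x3 uint8, red, green, blue), "range_z" (480x640 float32, m along the optical axis (not along the pixel's ray), 0 where there is no reading), "fx", "fy", "cx", "cy" (pixels), "cam_to_world" (4x4, takes a point from camera to world coordinates). Camera axes: x right, y down, z forward; pixel columns grow to the right and rows downward; lengths in m; the calibration is good to about 2 mm. A picture is of the moment at which its call begins.
- ctrl.finish_job(): hands the job in; it is judged then, once.
The state is a dict: "t": time; "q": joint angles; "dq": joint speeds; "effort": joint torques, N m; "tool_pos": TCP position; "tool_rot": TCP orientation; "contact_force": force on the tool from outside, world axes, zero at the start; "wrist_torque": the same for the moment, N m; "opening": finger opening in m; "grip_force": force on a finger pad.
Only numpy, scipy, OpenCV 4.12 (cv2) and the standard library are available. Lean on these libraries where they do the work, as an engineer would, in place of code of your own. Each camera call takes 0.05 s, during which the arm holds its last target. There are 200 camera calls.

## Working session

There is one attempt and no reset: what is moved stays moved. The work goes in short steps, Python scripts to look and compute and a tool call to move; the robot and the scene stay as the last step left them, time stands still between calls to the robot, and variables do not carry over. Pictures are saved under pics/ and viewed, at most 10 in all, crops included, and the job is handed in when it is done.

Besides the shell and the picture viewer there is one more tool, called after "Call:" as name(argument=value, ...), one argument or row to a line, values as JSON. send_rows: Moves the arm, as the interface text tells. Its arguments: {"type":"object","properties":{"rows":{"type":"array","items":{"type":"array"}},"newtons":{"type":"number"}},"required":["rows"]}

```bash
ls; mkdir -p pics; cat > h.py <<'E'
import numpy as np, cv2
from station import ctrl
def pts(im):
    z=im["range_z"]; v,u=np.mgrid[:480,:640]
    P=np.stack([(u-im["cx"])/im["fx"]*z,(v-im["cy"])/im["fy"]*z,z],-1)
    T=np.array(im["cam_to_world"]); W=P@T[:3,:3].T+T[:3,3]; W[z==0]=np.nan
    return W
E
python3 - <<'E'
from h import *
for n in ("scene","side"):
    im=ctrl.get_image(n); cv2.imwrite(f"pics/{n}1.png",im["frame"][...,::-1]); np.savez(f"{n}1.npz",W=pts(im),f=im["frame"])
    print(n,np.round(im["cam_to_world"],3).tolist(),im["fx"])
o=ctrl.get_obs(); print(o)
E
```

```text
pics
scene [[0.72, 0.504, -0.478, 0.979], [0.694, -0.517, 0.501, -0.433], [0.005, -0.692, -0.722, 0.611], [0.0, 0.0, 0.0, 1.0]] 522.4455078482908
side [[-0.999, -0.024, 0.036, 0.541], [-0.043, 0.638, -0.769, 0.588], [-0.004, -0.77, -0.638, 0.534], [0.0, 0.0, 0.0, 1.0]] 520.4966052634215
{'t': 0.1, 'q': array([ 1.20699368e+00,  5.32771665e-02,  1.61416277e+00, -3.44127986e-05,
        1.47599795e+00, -1.18999606e-01]), 'dq': array([ 1.23269657e-05, -2.26711475e-03, -2.41625580e-03,  5.96846844e-04,
       -3.94694574e-04, -4.05745446e-04]), 'effort': array([ 1.59211877e-04, -3.94903779e+01, -3.71363568e+01, -2.05703009e-05,
        3.91373673e-03, -7.89636687e-06]), 'tool_pos': array([0.15128398, 0.60583031, 0.2301908 ]), 'tool_rot': array([-3.83521162e-01, -3.11768270e+00,  2.82694334e-03]), 'contact_force': array([-0.19217607,  0.24367079, -0.42674465]), 'wrist_torque': array([0.00358371, 0.05055986, 0.05113016]), 'grip_force': 0.0, 'opening': 0.08569871926258683}
```

View pics/scene1.png

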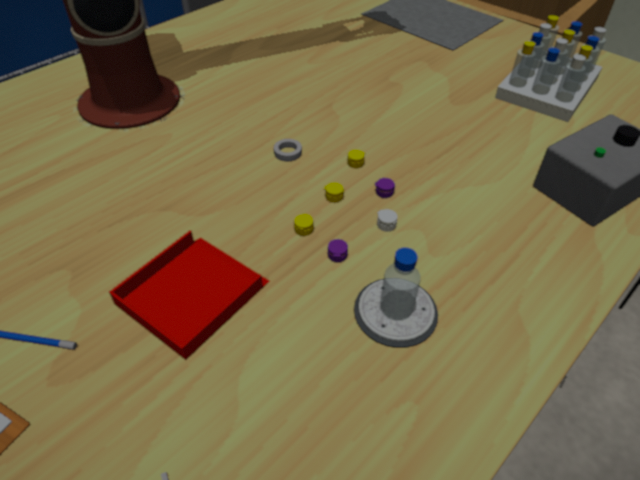

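View pics/side1.png

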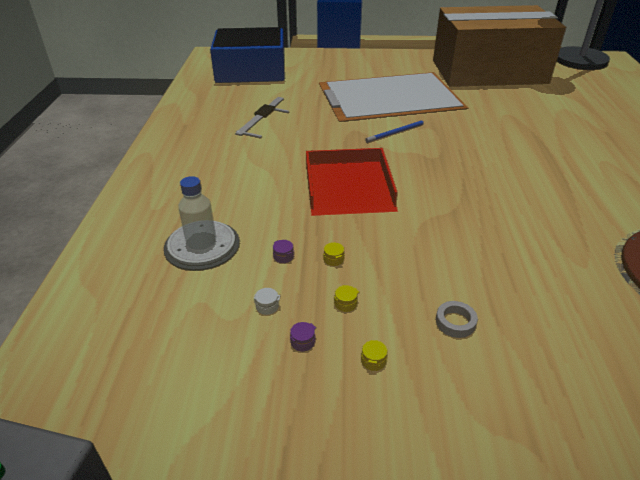

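The scene view shows three yellow caps at (304,224), (334,191) and (356,158). Purple look-alikes are at (385,187) and (338,250), the white cap at (387,219), the gauge at (288,149), the tray at (190,295) and the turntable at (397,310). In the side view, the tray's open side faces the caps.

```bash
python3 - <<'E'
from h import *
for n in ("scene","side"):
    d=np.load(n+"1.npz"); W=d["W"]; hsv=cv2.cvtColor(d["f"],cv2.COLOR_RGB2HSV)
    z=W[...,2]
    H,S,V=hsv[...,0],hsv[...,1].astype(int),hsv[...,2]
    reach=(np.hypot(W[...,0],W[...,1])<1)&(np.hypot(W[...,0],W[...,1])>.2)
    for nm,m in (("yel",(H>24)&(H<34)&(S>200)),("pur",(H>130)&(H<160)&(S>90)),("red",((H<5)|(H>175))&(S>200)&(V>60)),("grey",(S<70)&(z>.008)&(z<.03))):
        k,l,st,c=cv2.connectedComponentsWithStats((m&reach).astype(np.uint8))
        for i in range(1,k):
            if st[i,4]<60: continue
            P=W[l==i]; top=P[P[:,2]>np.percentile(P[:,2],95)-.004]
            (cx,cy),r=cv2.minEnclosingCircle(top[:,:2].astype(np.float32)*1000)
            print(n,nm,c[i].round(),st[i,4],"n",len(top),"ctr",round(cx,1),round(cy,1),"r",round(r,1),"zmax",round(top[:,2].mean(),4))
            if nm=="red" and st[i,4]>1000:
                box=cv2.minAreaRect(P[:,:2].astype(np.float32)*1000); print(" box",box)
                f=P[P[:,2]<.008]; print(" floor",cv2.minAreaRect(f[:,:2].astype(np.float32)*1000),np.median(f[:,2])); 
                print(" boxpts",cv2.boxPoints(box).round().tolist())
E
```

```text
scene yel [552.  19.] 80 n 49 ctr 557.4 746.5 r 14.3 zmax 0.1201
scene yel [568.  34.] 76 n 46 ctr 616.3 703.2 r 13.1 zmax 0.1197
scene yel [528.  47.] 97 n 44 ctr 583.8 596.7 r 10.5 zmax 0.1202
scene yel [586.  50.] 80 n 45 ctr 676.5 660.8 r 12.5 zmax 0.1202
scene yel [356. 158.] 237 n 138 ctr 493.0 174.8 r 18.1 zmax 0.022
scene yel [334. 192.] 290 n 172 ctr 527.5 78.7 r 16.6 zmax 0.0221
scene yel [304. 224.] 329 n 204 ctr 546.6 -14.2 r 16.2 zmax 0.0222
scene pur [385. 187.] 276 n 163 ctr 583.8 147.7 r 15.4 zmax 0.0222
scene pur [337. 250.] 341 n 229 ctr 624.2 -20.1 r 16.7 zmax 0.0222
scene red [187. 293.] 8624 n 1051 ctr 524.1 -226.8 r 104.7 zmax 0.0294
 box ((522.635498046875, -219.16876220703125), (149.56887817382812, 169.00289916992188), 6.717687606811523)
 floor ((522.22021484375, -218.62686157226562), (146.74879455566406, 168.00177001953125), 6.59185791015625) 0.0032837077324456843
 boxpts [[438.0, -144.0], [458.0, -312.0], [607.0, -294.0], [587.0, -126.0]]
scene grey [540. 101.] 973 n 317 ctr 628.4 638.7 r 104.2 zmax 0.0285
scene grey [287. 148.] 361 n 247 ctr 378.9 109.4 r 2
[... 769 characters left out ...]
8), 7.760620594024658)
 floor ((521.8727416992188, -218.03402709960938), (145.6787567138672, 168.03944396972656), 6.8055806159973145) 0.0038957773243596394
 boxpts [[440.0, -144.0], [462.0, -311.0], [608.0, -291.0], [585.0, -125.0]]
side grey [583.  57.] 809 n 675 ctr -119.1 -869.1 r 74.0 zmax 0.0159
side grey [332.  97.] 163 n 144 ctr 559.6 -581.5 r 45.3 zmax 0.0117
side grey [202. 246.] 1796 n 157 ctr 754.7 -36.5 r 23.7 zmax 0.0251
side grey [282. 255.] 90 n 28 ctr 623.9 -8.7 r 14.2 zmax 0.0196
side grey [266. 299.] 482 n 328 ctr 635.2 89.2 r 17.8 zmax 0.0229
side grey [457. 318.] 815 n 592 ctr 379.7 109.7 r 27.8 zmax 0.0167
side grey [303. 343.] 102 n 34 ctr 580.9 159.5 r 13.0 zmax 0.0202
```

```bash
cat >> h.py <<'E'
from scipy.spatial.transform import Rotation as R
d=np.array([.118,-.993]); e=np.array([.993,.118]); O=np.array([523.3,-223.8])
loc=lambda p:np.array([(p-O)@d,(p-O)@e]).round(1)
wor=lambda x,y:O+x*d+y*e
def plan(name,cap,tgt,o=None):
    o=o or ctrl.get_obs(); cap=np.array(cap,float); T=wor(*tgt); u=(T-cap)/np.linalg.norm(T-cap)
    M=R.from_rotvec(o["tool_rot"]).as_matrix(); p=o["tool_pos"]*1000
    turn=(np.arctan2(M[1,0],M[0,0])-np.arctan2(-u[1],-u[0])); turn=np.rad2deg((turn+np.pi)%(2*np.pi)-np.pi)
    x=-u; y=np.array([u[1]*-1,u[0]]) # up x u
    S=cap-42*u; dl=S-p[:2]
    print(name,"caploc",loc(cap),"turn",turn.round(1),"then toolxy mm",(dl@x).round(1),(dl@y).round(1),"z",round(p[2]-7,1),"push -x",round(42-23.5+np.linalg.norm(T-cap),1),"tip",M[:,2].round(3),"t",o["t"])
E
python3 - <<'E'
from h import *
plan("A",(545.5,-13.5),(45,38)); plan("B",(527.2,79),(0,0)); plan("C",(493,176.5),(-20,-36))
E
```

```text
A caploc [-206.2   46.9] turn 71.2 then toolxy mm -607.9 341.5 z 223.2 push -x 269.9 tip [-0.001 -0.002 -1.   ] t 0.1
B caploc [-300.2   39.6] turn 76.7 then toolxy mm -479.9 382.7 z 223.2 push -x 321.3 tip [-0.001 -0.002 -1.   ] t 0.1
C caploc [-401.1   17.1] turn 77.1 then toolxy mm -380.3 350.4 z 223.2 push -x 403.3 tip [-0.001 -0.002 -1.   ] t 0.1
```

Call:
send_rows(
  rows=[
    [2,[0,0,0],10.2],
    [2,[0,0,0],10.2],
    [2,[0,0,0],10.2],
    [2,[0,0,0],10.2],
    [2,[0,0,0],10.2],
    [2,[0,0,0],10.2],
    [2,[0,0,0],10],
  ],
  newtons=20,
)

```text
t: 0.98
tool_pos: [0.1513, 0.606, 0.2305]
tool_rot: [2.133, 2.306, -0.002]
contact_force: [-0.1, -0.3, -0.6]
opening: 0.0204
grip_force: 0.0
```

Call:
send_rows(
  rows=[
    [2,[-5,2.8,0],0],
    [2,[-5,2.8,0],0],
    [2,[-5,2.8,0],0],
    [2,[-5,2.8,0],0],
    [2,[-5,2.8,0],0],
    [2,[-5,2.8,0],0],
    [2,[-5,2.8,0],0],
    [2,[-5,2.8,0],0],
    [2,[-5,2.8,0],0],
    [2,[-5,2.8,0],0],
  ],
)

```text
t: 2.22
tool_pos: [0.4726, 0.1296, 0.231]
tool_rot: [-2.127, -2.312, -0.0]
contact_force: [0.3, 0.5, -0.0]
opening: 0.0196
grip_force: 0.0
```

```bash
python3 - <<'E'
from h import *
plan("A",(545.5,-13.5),(45,38)); print(ctrl.get_obs()["opening"])
E
```

```text
A caploc [-206.2   46.9] turn 0.0 then toolxy mm -106.6 60.8 z 224.0 push -x 269.9 tip [-0.  0. -1.] t 2.225
0.019640299807805083
```

Call:
send_rows(
  rows=[
    [2,[-5,3,0],0],
    [2,[-5.4,3,3],0],
    [2,[0,0,5],0],
    [2,[0,0,5],0],
    [2,[0,0,4],0],
    [2,[0,0,0],0],
    [2,[0,0,0],0],
  ],
)

```text
t: 3.1
tool_pos: [0.5385, 0.0373, 0.0655]
tool_rot: [2.126, 2.311, 0.002]
contact_force: [0.1, 0.9, 0.0]
opening: 0.0198
grip_force: 0.0
```

```bash
python3 - <<'E'
from h import *
plan("A",(545.5,-13.5),(45,38))
im=ctrl.get_image("scene"); cv2.imwrite("pics/s2.png",cv2.resize(im["frame"][100:300,230:470,::-1],(720,600)))
E
```

```text
A caploc [-206.2   46.9] turn 0.0 then toolxy mm -9.2 2.8 z 58.5 push -x 269.9 tip [ 0.002 -0.    -1.   ] t 3.1
```

View pics/s2.png

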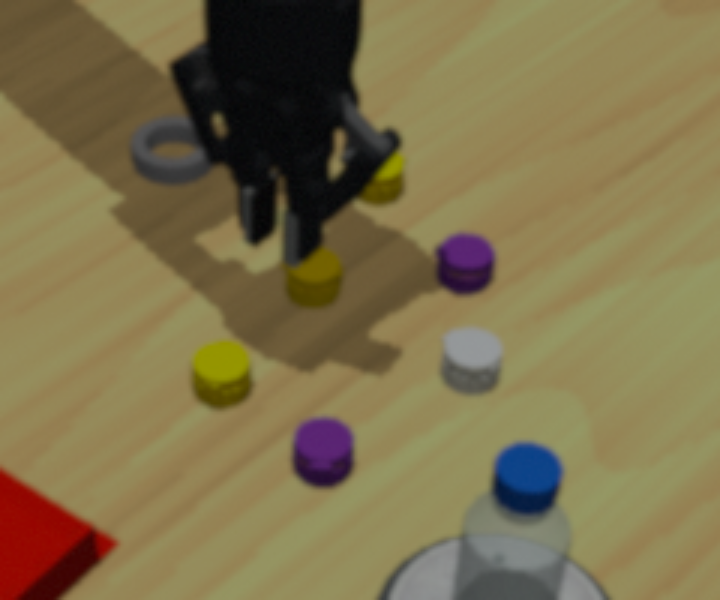

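The crop confirms three yellow caps at about (222,373), (313,278) and (383,175). Purple ones are at (466,263) and (323,452), white at (472,360), with the fingers still hovering behind the first yellow cap. I'll take the nearest yellow one, cap A.

Call:
send_rows(
  rows=[
    [2,[-0.9,0.3,0],0],
    [2,[0,0,3],0],
    [2,[0,0,2],0],
    [2,[0,0,0.8],0],
    [2,[0,0,0],0],
    [2,[0,0,0],0],
  ],
)

```text
t: 3.9
tool_pos: [0.5423, 0.0284, 0.0074]
tool_rot: [2.126, 2.311, 0.002]
contact_force: [0.6, 1.3, 0.7]
opening: 0.0202
grip_force: 0.0
```

```bash
python3 - <<'E'
from h import *
plan("A",(545.5,-13.5),(45,38)); o=ctrl.get_obs(); print(o["contact_force"],o["opening"])
E
```

```text
A caploc [-206.2   46.9] turn 0.0 then toolxy mm -0.1 -0.3 z 0.4 push -x 269.9 tip [ 0.002 -0.    -1.   ] t 3.9
[0.56762893 1.31467415 0.67055147] 0.02020739107378892
```

Call:
send_rows(
  rows=[
    [2,[-0.7,0,0],0],
    [2,[-0.7,0,0],0],
    [2,[-0.7,0,0],0],
    [2,[-1,0,0],0],
    [2,[-1.2,0,0],0],
    [2,[-1.5,0,0],0],
    [2,[-1.5,0,0],0],
    [2,[-1.5,0,0],0],
    [2,[-1.5,0,0],0],
    [2,[-1,0,0],0],
  ],
)

```text
t: 5.15
tool_pos: [0.5507, -0.0851, 0.006]
tool_rot: [2.128, 2.311, -0.0]
contact_force: [0.1, 0.7, 0.4]
opening: 0.0199
grip_force: 0.2
```

```bash
cat >> h.py <<'E'
def caps(n="side"):
    im=ctrl.get_image(n); W=pts(im); hsv=cv2.cvtColor(im["frame"],cv2.COLOR_RGB2HSV)
    r=np.hypot(W[...,0],W[...,1]); ok=(r<.7)&(W[...,2]<.05)
    for nm,a,b,s in(("yel",24,34,200),("pur",130,160,90)):
        m=(hsv[...,0]>a)&(hsv[...,0]<b)&(hsv[...,1]>s)&ok
        k,l,st,c=cv2.connectedComponentsWithStats(m.astype(np.uint8))
        for i in range(1,k):
            if st[i,4]<40: continue
            P=W[l==i]; zt=np.percentile(P[:,2],95); P=P[P[:,2]>zt-.004]
            (x,y),q=cv2.minEnclosingCircle(P[:,:2].astype(np.float32)*1000)
            print(n,nm,c[i].round(),round(x,1),round(y,1),"r",round(q,1),"z",zt.round(4),"loc",loc(np.array([x,y])))
    return im
E
python3 - <<'E'
from h import *
o=ctrl.get_obs(); print(loc(o["tool_pos"][:2]*1000),o["tool_pos"],o["contact_force"])
caps("scene"); im=caps("side")
E
```

```text
[-134.5   43.6] [ 0.55067634 -0.08510959  0.00600348] [0.14475194 0.74131123 0.36610614]
scene yel [356. 158.] 493.9 174.5 r 16.2 z 0.0237 loc [-399.    17.8]
scene yel [334. 192.] 527.6 77.7 r 16.0 z 0.0238 loc [-298.9   39.9]
scene yel [264. 257.] 554.3 -107.7 r 17.9 z 0.0239 loc [-111.6   44.5]
scene pur [385. 187.] 583.3 149.2 r 16.1 z 0.0235 loc [-363.3  103.6]
scene pur [337. 250.] 624.8 -20.3 r 16.9 z 0.0238 loc [-190.1  124.8]
side yel [331. 212.] 557.1 -99.0 r 25.4 z 0.0244 loc [-119.9   48.3]
side yel [346. 294.] 526.0 80.2 r 17.0 z 0.0245 loc [-301.5   38.5]
side yel [374. 351.] 492.8 178.5 r 17.2 z 0.0244 loc [-403.1   17.2]
side pur [282. 246.] 624.1 -18.5 r 16.4 z 0.0247 loc [-192.   124.3]
side pur [302. 331.] 580.8 151.3 r 17.4 z 0.0246 loc [-365.7  101.4]
```

Call:
send_rows(
  rows=[
    [2,[-1,0,-0.2],0],
    [2,[-1.2,0,-0.2],0],
    [2,[-1.5,0,0],0],
    [2,[-1.5,0,0],0],
    [2,[-1.7,0,0],0],
    [2,[-1.7,0,0],0],
    [2,[-1.7,0,0],0],
    [2,[-1.7,0,0],0],
    [2,[-1.5,0,0],0],
    [2,[-1,0,0],0],
  ],
)

```text
t: 6.5
tool_pos: [0.5627, -0.2295, 0.01]
tool_rot: [-2.127, -2.312, 0.0]
contact_force: [-0.3, 0.3, 0.3]
opening: 0.0199
grip_force: 0.2
```

```bash
python3 - <<'E'
from h import *
o=ctrl.get_obs(); print(loc(o["tool_pos"][:2]*1000),o["tool_pos"],o["contact_force"])
caps("scene")
E
```

```text
[10.3 38.5] [ 0.56272358 -0.22950409  0.00995329] [-0.3439954   0.27946474  0.28721587]
scene yel [356. 158.] 492.6 174.1 r 15.8 z 0.0238 loc [-398.8   16.5]
scene yel [334. 192.] 527.8 78.4 r 16.6 z 0.0237 loc [-299.6   40.1]
scene yel [191. 316.] 565.9 -252.0 r 18.1 z 0.0268 loc [33. 39.]
scene pur [385. 187.] 583.3 149.3 r 15.9 z 0.0235 loc [-363.4  103.6]
scene pur [337. 250.] 625.4 -19.6 r 16.2 z 0.0238 loc [-190.7  125.5]
```

Call:
send_rows(
  rows=[
    [2,[1,0,0],0],
    [2,[2,0,0],0],
    [2,[2,0,-3],0],
    [2,[2,0,-5],0],
    [2,[5,0,0],-5.3],
    [2,[5,0,0],0],
    [2,[5,0,0],0],
    [2,[5,0,0],0],
    [2,[0,0,0],0],
    [2,[0,0,0],0],
  ],
)

```text
t: 7.8
tool_pos: [0.5259, 0.0396, 0.0899]
tool_rot: [2.015, 2.41, -0.0]
contact_force: [-0.2, -0.7, -0.2]
opening: 0.0197
grip_force: 0.0
```

```bash
python3 - <<'E'
from h import *
plan("B",(527.2,79),(0,0))
E
```

```text
B caploc [-300.2   39.6] turn 10.9 then toolxy mm 81.4 0.8 z 82.9 push -x 321.3 tip [-0. -0. -1.] t 7.8
```

Call:
send_rows(
  rows=[
    [2,[0,0,0],5.5],
    [2,[0,0,0],5.4],
    [2,[4,0,0],0],
    [2,[4.1,0,0],0],
    [2,[0,0,3],0],
    [2,[0,0,3],0],
    [2,[0,0,1.5],0],
    [2,[0,0,0.6],0],
    [2,[0,0,0],0],
    [2,[0,0,0],0],
  ],
)

```text
t: 9.05
tool_pos: [0.5287, 0.1197, 0.0102]
tool_rot: [2.237, 2.204, 0.003]
contact_force: [0.8, 0.2, -0.6]
opening: 0.0204
grip_force: 0.0
```

```bash
python3 - <<'E'
from h import *
plan("B",(527.2,79),(0,0))
E
```

```text
B caploc [-300.2   39.6] turn -0.1 then toolxy mm 1.3 -1.0 z 3.2 push -x 321.3 tip [ 0.002  0.    -1.   ] t 9.05
```

Call:
send_rows(
  rows=[
    [2,[-0.7,-0.1,0.2],0],
    [2,[-0.7,0,0],0],
    [2,[-0.7,0,0],0],
    [2,[-1,0,0],0],
    [2,[-1.2,0,0],0],
    [2,[-1.5,0,0],0],
    [2,[-1.7,0,0],0],
    [2,[-1.7,0,0],0],
    [2,[-1.7,0,0],0],
    [2,[-1.7,0,0],0],
  ],
)

```text
t: 10.3
tool_pos: [0.5248, -0.0074, 0.007]
tool_rot: [2.238, 2.205, -0.0]
contact_force: [-0.2, 0.7, -0.0]
opening: 0.0201
grip_force: 0.1
```

Call:
send_rows(
  rows=[
    [2,[-1.7,0,0],0],
    [2,[-1.7,0,0],0],
    [2,[-1.7,0,0],0],
    [2,[-1.3,0,-0.2],0],
    [2,[-1,0,-0.1],0],
  ],
)

```text
t: 10.92
tool_pos: [0.5238, -0.0811, 0.0102]
tool_rot: [2.238, 2.205, 0.0]
contact_force: [-0.1, 0.6, -0.1]
opening: 0.0202
grip_force: 0.0
```

```bash
python3 - <<'E'
from h import *
o=ctrl.get_obs(); print(loc(o["tool_pos"][:2]*1000),o["tool_pos"],o["contact_force"])
caps("scene")
E
```

```text
[-141.7   17.3] [ 0.52380126 -0.08105843  0.01017981] [-0.08574311  0.61077027 -0.06232187]
scene yel [356. 158.] 493.7 175.0 r 15.7 z 0.024 loc [-399.5   17.7]
scene yel [253. 246.] 523.9 -102.6 r 18.2 z 0.0244 loc [-120.3   14.9]
scene yel [190. 317.] 565.7 -252.8 r 17.2 z 0.0267 loc [33.8 38.7]
scene pur [385. 187.] 582.6 149.2 r 15.9 z 0.0236 loc [-363.4  102.9]
scene pur [337. 250.] 624.0 -19.8 r 17.2 z 0.0236 loc [-190.7  124.1]
```

Call:
send_rows(
  rows=[
    [2,[-0.9,0,0],0],
    [2,[-1.2,0,0],0],
    [2,[-1.5,0,0],0],
    [2,[-1.5,0,0],0],
    [2,[-1.5,0,0],0],
    [2,[-1.5,0,0],0],
    [2,[-1.5,0,0],0],
    [2,[-1.2,0,0],0],
    [2,[-0.8,0,0],0],
    [2,[0,0,0],0],
  ],
)

```text
t: 12.22
tool_pos: [0.5221, -0.1967, 0.01]
tool_rot: [2.238, 2.205, 0.0]
contact_force: [0.7, -0.0, 0.5]
opening: 0.0198
grip_force: 0.0
```

Call:
send_rows(
  rows=[
    [2,[1,0,0],0],
    [2,[2,0,0],0],
    [2,[2,0,-3],0],
    [2,[2,0,-5],0],
    [2,[5,0,0],0],
    [2,[5,0,0],0],
    [2,[5,0,0],0],
    [2,[5,0,0],0],
    [2,[5,0,0],0],
    [2,[5,0,0],0],
  ],
)

```text
t: 13.48
tool_pos: [0.5261, 0.1769, 0.0899]
tool_rot: [-2.235, -2.207, -0.0]
contact_force: [0.0, -0.2, 0.2]
opening: 0.0201
grip_force: 0.0
```

```bash
python3 - <<'E'
from h import *
caps("scene"); plan("C",(493,176.5),(-20,-36))
E
```

```text
scene yel [355. 158.] 492.7 173.5 r 16.1 z 0.0237 loc [-398.2   16.5]
scene yel [190. 287.] 522.4 -221.4 r 16.6 z 0.0268 loc [-2.5 -0.6]
scene yel [190. 317.] 567.1 -252.3 r 17.6 z 0.0266 loc [33.5 40.1]
scene pur [385. 187.] 584.0 149.4 r 17.0 z 0.0237 loc [-363.4  104.3]
scene pur [337. 250.] 625.4 -19.2 r 16.1 z 0.0237 loc [-191.1  125.6]
C caploc [-401.1   17.1] turn 0.6 then toolxy mm 36.0 -32.6 z 83.2 push -x 403.3 tip [ 0.     0.005 -1.   ] t 13.525
```

Call:
send_rows(
  rows=[
    [2,[1,-3.2,0],0.6],
    [2,[1.5,0,0],0],
    [2,[0,0,3],0],
    [2,[0,0,3],0],
    [2,[0,0,0],0],
    [2,[0,0,0],0],
  ],
)

```text
t: 14.28
tool_pos: [0.4967, 0.1999, 0.031]
tool_rot: [2.248, 2.194, 0.002]
contact_force: [-0.2, -0.3, -0.5]
opening: 0.0197
grip_force: 0.0
```

```bash
python3 - <<'E'
from h import *
plan("C",(493,175.5),(-20,-36))
E
```

```text
C caploc [-400.1   17. ] turn -0.2 then toolxy mm 17.6 -3.2 z 24.0 push -x 402.3 tip [ 0.001  0.    -1.   ] t 14.275
```

Call:
send_rows(
  rows=[
    [2,[1,-0.3,0],0],
    [2,[0.8,0,0],0],
    [2,[0,0,0],0],
    [2,[0,0,1.3],0],
    [2,[0,0,1],0],
    [2,[0,0,0],0],
    [2,[0,0,0],0],
  ],
)

```text
t: 15.15
tool_pos: [0.4933, 0.2171, 0.0067]
tool_rot: [-2.249, -2.193, 0.001]
contact_force: [-0.3, -0.7, 0.8]
opening: 0.02
grip_force: 0.0
```

Call:
send_rows(
  rows=[
    [2,[-0.7,0,0],0],
    [2,[-0.7,0,0],0],
    [2,[-0.7,0,0],0],
    [2,[-1,0,0],0],
    [2,[-1.2,0,0],0],
    [2,[-1.5,0,0],0],
    [2,[-1.7,0,0],0],
    [2,[-1.7,0,0],0],
    [2,[-1.7,0,0],0],
    [2,[-1.2,0,0],0],
  ],
)

```text
t: 16.4
tool_pos: [0.4903, 0.0951, 0.007]
tool_rot: [-2.25, -2.193, 0.0]
contact_force: [-0.1, 0.2, -0.2]
opening: 0.02
grip_force: 0.1
```

```bash
python3 - <<'E'
from h import *
o=ctrl.get_obs(); print(loc(o["tool_pos"][:2]*1000),o["tool_pos"],o["contact_force"])
caps("scene"); caps("side")
E
```

```text
[-320.6    4.9] [0.49030903 0.09511979 0.00699214] [-0.11107312  0.19776991 -0.2107859 ]
scene yel [316. 183.] 492.1 72.4 r 18.2 z 0.0236 loc [-297.8    4. ]
scene yel [190. 287.] 522.3 -221.4 r 16.8 z 0.0268 loc [-2.5 -0.7]
scene yel [190. 317.] 566.5 -252.0 r 17.0 z 0.0269 loc [33.1 39.6]
scene pur [385. 187.] 584.1 148.9 r 16.4 z 0.0238 loc [-363.   104.3]
scene pur [337. 250.] 625.6 -20.0 r 16.3 z 0.0235 loc [-190.3  125.6]
side yel [326. 165.] 563.8 -253.0 r 18.3 z 0.0277 loc [33.8 36.8]
side yel [346. 175.] 524.3 -220.5 r 15.5 z 0.0269 loc [-3.1  1.4]
side yel [373. 293.] 490.6 72.3 r 17.6 z 0.0243 loc [-297.9    2.5]
side pur [283. 246.] 624.7 -16.8 r 17.1 z 0.0245 loc [-193.6  125.1]
side pur [302. 331.] 581.7 150.2 r 16.8 z 0.0246 loc [-364.5  102.1]
```

Call:
send_rows(
  rows=[
    [2,[-1,0,0],0],
    [2,[-1.3,0,0],0],
    [2,[-1.7,0,0],0],
    [2,[-2,0,0],0],
    [2,[-2,0,0],0],
    [2,[-2,0,0],0],
    [2,[-2,0,0],0],
    [2,[-2,0,0],0],
    [2,[-1.7,0,-0.1],0],
    [2,[-1.3,0,-0.2],0],
  ],
)

```text
t: 17.75
tool_pos: [0.4859, -0.0747, 0.01]
tool_rot: [-2.25, -2.193, 0.0]
contact_force: [0.8, 0.1, 0.3]
opening: 0.0202
grip_force: 0.0
```

Call:
send_rows(
  rows=[
    [2,[-1.2,0,0],0],
    [2,[-1.2,0,0],0],
    [2,[-1.4,0,0],0],
    [2,[-1.5,0,0],0],
    [2,[-1.5,0,0],0],
    [2,[-1.5,0,0],0],
    [2,[-1.5,0,0],0],
    [2,[-0.8,0,0],0],
    [2,[-0.4,0,0],0],
    [2,[0,0,0],0],
  ],
)

```text
t: 19.0
tool_pos: [0.4834, -0.1836, 0.01]
tool_rot: [-2.249, -2.193, -0.0]
contact_force: [0.5, -0.0, -0.1]
opening: 0.0199
grip_force: 0.0
```

Call:
send_rows(
  rows=[
    [2,[1,0,0],0],
    [2,[2,0,0],0],
    [2,[2,0,-3],0],
    [2,[2,0,-5],0],
    [2,[5,0,-4],0],
    [2,[5,0,-3],0],
    [2,[3,0,0],0],
    [2,[0,0,0],0],
    [2,[0,0,0],0],
  ],
)

```text
t: 20.12
tool_pos: [0.4877, 0.0156, 0.1584]
tool_rot: [-2.247, -2.194, 0.001]
contact_force: [-0.5, -0.2, 0.3]
opening: 0.0201
grip_force: 0.0
```

```bash
python3 - <<'E'
from h import *
im=caps("scene"); caps("side"); cv2.imwrite("pics/s3.png",im["frame"][...,::-1])
E
```

```text
scene yel [186. 277.] 503.7 -214.0 r 36.1 z 0.0267 loc [-12.  -18.3]
scene yel [190. 317.] 565.1 -252.7 r 17.1 z 0.0266 loc [33.6 38.1]
scene pur [385. 187.] 582.9 148.4 r 15.9 z 0.024 loc [-362.5  103.1]
scene pur [337. 250.] 624.5 -19.7 r 16.1 z 0.0238 loc [-190.7  124.5]
side yel [326. 165.] 565.3 -252.0 r 17.0 z 0.0272 loc [33.  38.4]
side yel [348. 175.] 521.6 -219.3 r 16.1 z 0.0272 loc [-4.7 -1.1]
side yel [374. 180.] 477.2 -204.5 r 16.0 z 0.027 loc [-24.6 -43.5]
side pur [282. 246.] 623.6 -17.6 r 16.2 z 0.0244 loc [-192.9  123.9]
side pur [302. 331.] 581.3 150.6 r 17.2 z 0.0245 loc [-365.   101.8]
```

View pics/s3.png

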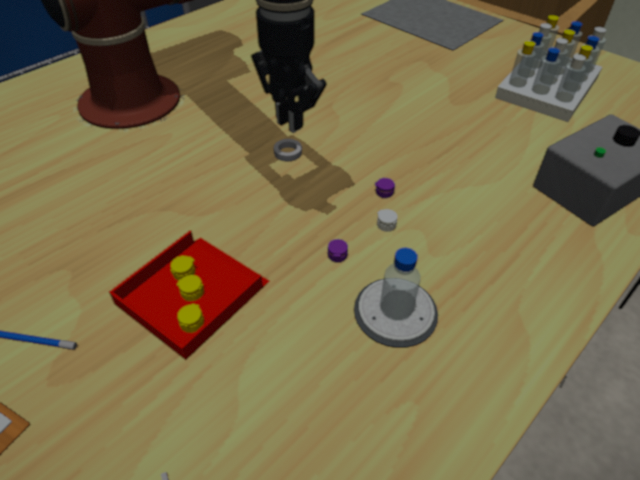

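All three yellow caps stand upright inside the tray at (183,268), (190,287) and (190,317). The white cap, gauge, bottle and purple caps are where they were, and the arm is clear.

```bash
python3 -c "
from station import ctrl; print(ctrl.finish_job())"
```

```text
the job is handed in; nothing more can be done
None
```

All three yellow caps were slid into the red tray and stand upright, wholly inside it; nothing else was disturbed, and the job was handed in at about 20 s of the 72 s allowed.

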